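Clamp the glass slab with the notched sliding stop

ROBOT

A 6-joint arm with a two-finger parallel gripper is mounted at the origin on the work surface. World frame = base frame: x ahead of the robot, y to its left, z up, the work surface at z = 0. Lengths are in m, angles in rad, forces in N, time in s.
With the tool pointing down it reaches from about 0.275 to 0.75 m from the base axis. Payload 10.2 kg.
Tool frame: the origin (TCP) lies between the finger pads; the fingertips stand 19 mm ahead of it and the grasp point (between the pads) is the TCP; z points along the fingers, y is the line along which they close (so a half turn about z gives the same grasp; the last joint's range is limited). The gripper opens to 88 mm and grips with 3 to 60 N. Pads are 18 mm wide; open, the fingers measure 123 mm over their backs; the gripper's body (75 mm by 187 mm) begins 45 mm behind the grasp point.
Start: joints at [1.028, 0.313, 1.498, -0, 1.331, -0.223], TCP at [0.165, 0.498, 0.258] pointing down, gripper open.
Joint ranges: [-2.94, 2.94], [-0.97, 2.17], [0.19, 2.56], [-1.23, 4.37], [0.02, 3.11], [-2.88, 2.88]. Speed limits (rad/s): [2.39, 2.39, 3.01, 3.14, 3.14, 3.14].

INTERFACE

Orientations are given as a 3x3 rotation matrix whose columns are the frame's x, y, z axes.
In Python, from station import arm gives the robot as it stands.
- The arm moves only by the tool jog_arm, never from a script. Its argument "commands" is a list that holds one entry, the list of rows, each a list of 7 numbers: the turn, a rotation vector about the tool's x, y, z in rad, then the shift along the tool's x, y, z in cm, then the closure, from 0 (fully open) to 1 (shut). In form: [[[wx, wy, wz, tx, ty, tz, claw], ...]]. A call has 1 to 8 rows; each row shifts and turns the commanded pose from where the row before left it, along the tool's axes as they then stand; what a row does not reach is not made up. A row lasts 1/12 s, in which the tool goes at most 41.7 mm and 7.16 degrees, less where a joint would pass 70% of its speed; a pose out of reach is approached as far as the arm can. A call is refused whole if a number of a shift passes 4.17 or a number of a turn 0.125, either way. A call with a gripper value outside its range is refused whole. The fingers move at their own pace and stop on an object; "newtons" is the grip in N (left out, the last holds). Time passes only in rows, so rows that do not move let the fingers close. It gives the time, the measured TCP pose, the force, the opening and the grip force at its end, in the units of the state.
- arm.state(): the state, without advancing time (a new reading comes with each control period).
- arm.read_camera(name): name is "scene" or "top"; returns a dict with "color" (420x560x3 uint8, red, green, blue), "vertical_fov" (degrees; the focal length in pixels is half the picture's height over the tangent of half this angle, whatever the lens; pixels are square), "cx", "cy" (the principal point, pixels), "k1" (the pictures are not rectified: a ray, as slopes to the right and down, at radius r is drawn at 1 + k1 r^2 times it, then the intrinsics apply), "camera_from_world" (4x4, takes a point from world to camera coordinates). Camera axes: x right, y up, looking along -z (the intrinsics and any distortion apply to the point x, -y, -z); pixel columns grow to the right and rows downward; lengths in m; the calibration is good to about 2 mm. A picture is of the moment at which its call begins. There is no depth.
- arm.close_job(): hands the job in; it is judged then, once.
The state is a dict: "clock": time; "joint_positions": joint angles; "joint_vel": joint speeds; "effort": joint torques, N m; "position": TCP position; "orientation": TCP orientation; "contact_force": force on the tool from outside, world axes, zero at the start; "ft_torque": the same for the moment, N m; "grip_width": opening from 0.0 (shut) to 1.0 (fully open); "gripper_force": force on a finger pad.
Only numpy, scipy, OpenCV 4.12 (cv2) and the standard library are available. Lean on these libraries where they do the work, as an engineer would, in place of code of your own. Each camera call takes 0.05 s, during which the arm holds its last target. There are 200 camera calls.

TASK

The glass mulling slab lies loose in its holder. Lift the release bar of the sliding stop and, keeping it up, slide the stop against the slab and on until the slab is pushed home against the wooden fence and the stop's sprung pad is pressed about half way in; then let go so that the bar drops fully into the nearest notch and the stop keeps the slab clamped. Be gentle with the glass, keep the little dish standing on it, and leave the other things where they are.

Things in the scene. Friction and masses are not known exactly. Their poses are not given: they have to be found in the camera images.
- holder: Fixed slab holder: wooden board 200 x 580 x 16 mm (y -280 to +300 mm), two bed strips along y (tops at z 30 mm), a notched steel rail between. Origin on the table under the rail (x 0); +y runs from the sliding stop to the fence. The fence, a fixed wooden bar (170 x 22 x 24 mm) across the strips at the +y end, has its inner face at y 205 to 265 mm: not measured, to be felt or seen.
- slab: Loose glass slab, 160 mm (its x) x 200 mm (its y) x 4 mm, about 0.3 kg, lying on the bed strips between stop and fence, 10 to 105 mm short of the fence. It slides on the strips with 1.5 to 3 N of friction. Fragile. Origin: centre of its underside.
- stop: Sliding stop: dark steel carriage 168 x 64 mm, plate at z 31 to 45 mm. It only slides along the holder's y (about 0.5 N of friction, 220 mm). Origin at its middle on the holder's x 0, z 0 line; axes as the holder's.
- pad_front (a point): Point of the stop, 60 mm ahead (+y) of its origin, z 36 mm: the middle of the face of its rubber pad (120 mm wide) when free. The pad stands on sprung rods and yields up to 18 mm back (this point does not move with it): from 3.4 N on, 6.1 N half way in, 8.8 N fully in, then a hard stop.
- release (a joint): Height of the release bar: 0 down, its blade fully in a notch (at the start in a long parking slot); 0.014 m top of travel. The blade clears the notches above 0.0075. A spring pushes it down, 10 N at 0, 14 N at the top. Notches 8 mm apart; landing on a ridge the blade slips into one beside it, taking the stop along. If it stays perched (above 0.002): lift, shift 2 to 3 mm, let go.
- release_grip (a point): Middle of the release bar: aluminium cross bar 86 mm long (holder's x), 14 mm wide (holder's y), 16 mm high, on two thin uprights 60 mm apart, over the stop's origin, 81 mm above the table when down; 28 mm free below it. Moves with stop and bar. Pinch it from above across the 14 mm; pushing it along y moves the stop.
- dish: small white dish, 54 mm across, 16 mm tall, standing loose on the slab near a corner; it rides along. Origin: centre of its underside.
- muller: upright glass muller (flat-footed grinding pestle), 72 mm foot, 95 mm tall; a bystander, origin at its underside's centre
- jar_tall: lidded glass jar, 68 mm across, 110 mm tall; a bystander, origin at its underside's centre
- jar_low: squat lidded jar of pigment, 60 mm across, 70 mm tall; a bystander, origin at its underside's centre
- mortar: white ceramic mortar bowl, 90 mm across, 55 mm tall; a bystander, origin at its underside's centre
- knife: palette knife lying in front of the holder (robot's side); a bystander, origin at its underside's centre
- brush: brush lying behind the holder's stop end; a bystander, origin at its underside's centre
Not all that is in view belongs to the job. Several things have the shape of the dish; the one meant has the colours described above.

How it is judged:
By the outcome, as a careful person would: the job done as asked, in the order asked, and still so for the second after the job is handed in, with the robot touching nothing.
It also fails if it takes over 64 s, if anything falls off the work surface, if the arm or the gripper's body presses on something with over 40 N, if the wrist force passes 120 N, or if a joint passes its speed limit or range.

## Working session

There is one attempt and no reset: what is moved stays moved. The work goes in short steps, Python scripts to look and compute and a tool call to move; the robot and the scene stay as the last step left them, time stands still between calls to the robot, and variables do not carry over. Pictures are saved under pics/ and viewed, at most 10 in all, crops included, and the job is handed in when it is done.

Besides the shell and the picture viewer there is one more tool, called after "Call:" by a JSON object that holds its "op" and its "data", one argument or row to a line. jog_arm: Moves the arm, as the interface text tells. Its arguments: {"type":"object","properties":{"commands":{"type":"array"},"newtons":{"type":"number"}},"required":["commands"]}

```bash
mkdir -p pics; cat > h.py <<'E'
import numpy as np,cv2
from station import arm
def cam(n):
    d=arm.read_camera(n); h,w=d['color'].shape[:2]
    f=h/2/np.tan(np.radians(d['vertical_fov'])/2); d['K']=np.array([[f,0,d['cx']],[0,f,d['cy']],[0,0,1.]]); d['D']=np.array([d['k1'],0,0,0.])
    return d
def ray(d,uv):
    p=cv2.undistortPoints(np.array(uv,float).reshape(-1,1,2),d['K'],d['D']).reshape(-1,2)
    M=np.array(d['camera_from_world']);R,t=M[:3,:3],M[:3,3]
    return -R.T@t,np.c_[p[:,0],-p[:,1],-np.ones(len(p))]@R
def onz(d,uv,z):
    o,r=ray(d,uv); return o+r*((z-o[2])/r[:,2])[:,None]
def proj(d,X):
    M=np.array(d['camera_from_world']);c=np.array(X,float).reshape(-1,3)@M[:3,:3].T+M[:3,3]
    return cv2.projectPoints((c*[1,-1,-1]),np.zeros(3),np.zeros(3),d['K'],d['D'])[0].reshape(-1,2)
def save(d,n,crop=None,s=1):
    i=d['color'][:,:,::-1]
    if crop: i=i[crop[1]:crop[3],crop[0]:crop[2]]
    cv2.imwrite('pics/'+n,cv2.resize(i,None,fx=s,fy=s,interpolation=cv2.INTER_CUBIC))
E
python3 - <<'E'
from h import *
for n in('top','scene'):
    d=cam(n);save(d,n+'0.png',None,1.4);print(n,d['K'][0,0],d['k1'],ray(d,[[280,210]]))
s=arm.state();print(s)
E
```

```text
top 412.63231349217733 -0.055805717151375965 (array([0.48794192, 0.09339644, 1.00188331]), array([[ 0.15866751, -0.01589207, -0.98740609]]))
scene 382.5560670727552 -0.07863377017062001 (array([0.99370192, 0.6619006 , 0.63859634]), array([[-0.44066911, -0.65960352, -0.60901997]]))
{'clock': 0.1, 'joint_positions': array([ 1.02758268e+00,  3.13376763e-01,  1.49833113e+00,  2.39655626e-05,
        1.33095971e+00, -2.23376010e-01]), 'joint_vel': array([-0.00066312, -0.00036146, -0.00336034,  0.00138035, -0.00137705,
        0.00113779]), 'effort': array([ 3.74601092e-03, -4.02817011e+01, -2.52643919e+01,  6.96347002e-02,
        3.42731131e-02, -8.21443359e-05]), 'position': array([0.16496548, 0.49821917, 0.25723841]), 'orientation': array([[-9.49284610e-01,  3.14417554e-01, -5.75559604e-04],
       [ 3.14417973e-01,  9.49284211e-01, -9.08180902e-04],
       [ 2.60821627e-04, -1.04308844e-03, -9.99999422e-01]]), 'contact_force': array([-0.32690832,  0.27666437,  0.33058632]), 'ft_torque': array([ 0.0108116 , -0.0118488 , -0.01655875]), 'gripper_force': 0.0, 'grip_width': 0.996962813503364}
```

View pics/top0.png

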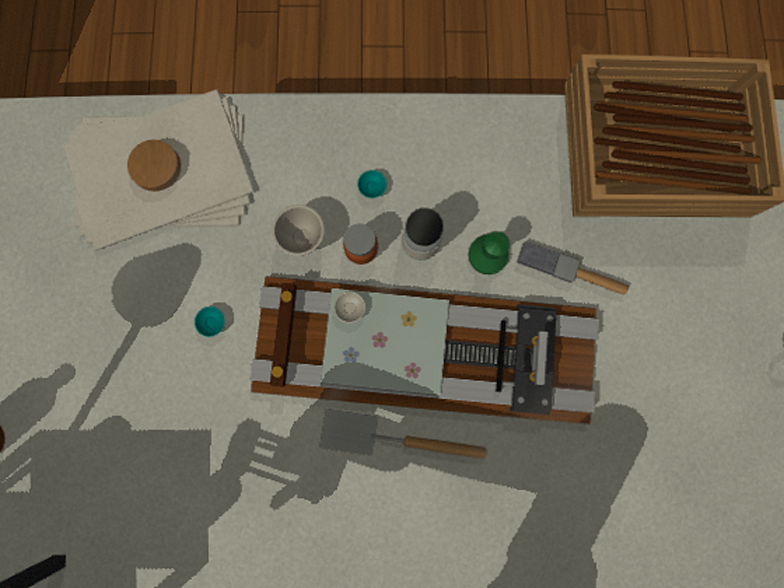

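View pics/scene0.png

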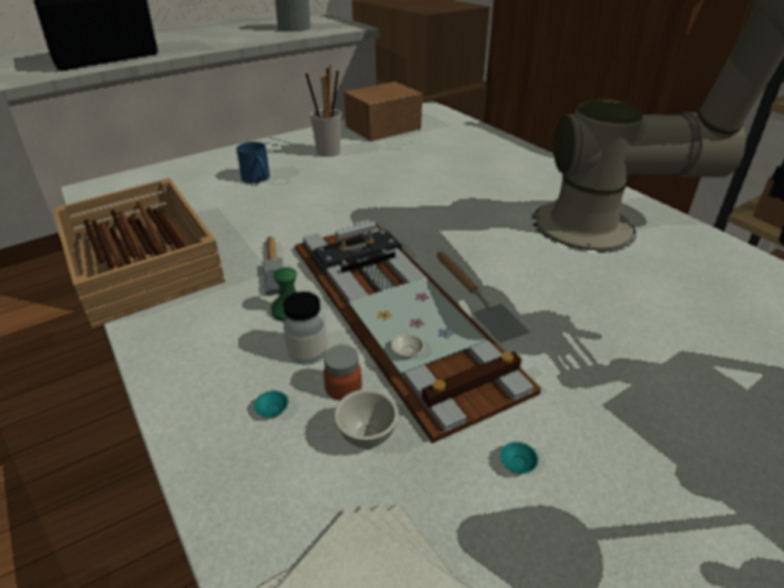

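The top view shows the holder with its fence on the left (about 285,335 in the 1.4x picture). The slab spans 325–448, with the white dish at (350,306). The stop is at (535,360) with the bright release bar at (541,357). Dish candidates are white (350,306), teal (372,184) and teal (209,321). Only the white one matches the colour and stands on the slab. I'll enlarge the holder to confirm.

```bash
python3 - <<'E'
from h import *
d=cam('top');save(d,'top1.png',(170,190,435,310),3)
d=cam('scene');save(d,'sc1.png',(205,150,395,320),4)
E
```

```text
(no output)
```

View pics/top1.png

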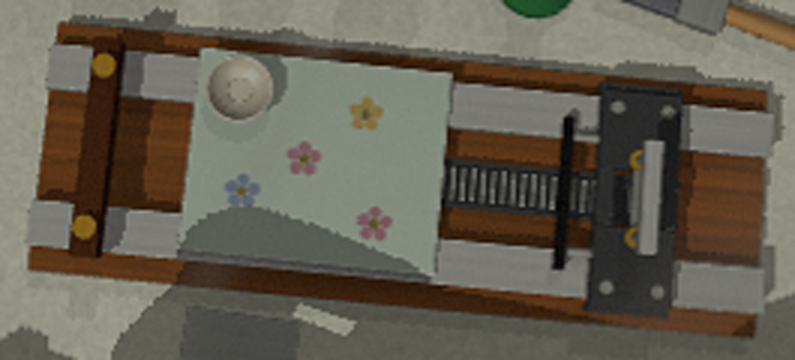

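View pics/sc1.png

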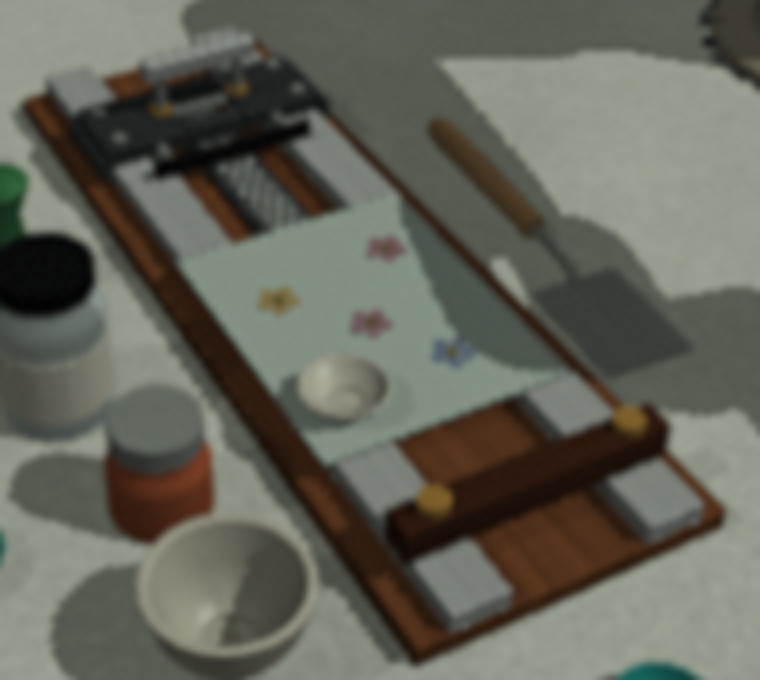

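The crop confirms that the white dish is on the slab at (240,87). It also gives board, slab, fence, stop and bar corners, which I'll turn into points.

```bash
python3 - <<'E'
from h import *
d=cam('top')
f=lambda L,z:onz(d,np.array(L)/3.+[169.67,189.67],z)
B=f([(60,22),(27,268),(755,335),(770,88)],.016)
ax=(B[0]+B[1]-B[2]-B[3])[:2];ax/=np.linalg.norm(ax)
c=B[:,:2].mean(0);yx=ax;xx=np.array([ax[1],-ax[0]])
o=c-yx*.01
print('board',B.round(3).tolist(),'sizes',np.linalg.norm(np.diff(B,axis=0),axis=1))
print('yaxis',yx,np.degrees(np.arctan2(yx[1],yx[0])),'xaxis',xx,'o',o)
loc=lambda P:np.c_[(P[:,:2]-o)@xx,(P[:,:2]-o)@yx].round(4).tolist()
for n,L,z in[('slab',[(200,48),(452,72),(436,277),(180,260)],.034),('fence in top',[(124,45),(97,257)],.054),('stop',[(600,84),(683,92),(668,317),(586,308)],.045),('bar',[(643,140),(663,141),(657,255),(637,253)],.089),('pad',[(567,115),(577,117),(564,268),(553,268)],.042),('dish',[(240,87)],.05)]:
    P=f(L,z);print(n,loc(P),P.mean(0).round(4))
    if n=='slab':print('slab ang',np.degrees(np.arctan2(*((P[0]+P[3]-P[1]-P[2])[[1,0]]))))
d2=cam('scene')
P=f([(643,140),(663,141),(657,255),(637,253)],.089).mean(0);print('bar in scene',proj(d2,P),'crop',(proj(d2,P)-[205,150])*4)
E
```

```text
board [[0.68, 0.296, 0.016], [0.483, 0.318, 0.016], [0.424, -0.258, 0.016], [0.622, -0.281, 0.016]] sizes [0.19802096 0.57880332 0.19935297]
yaxis [0.10020643 0.99496667] 84.24894224127873 xaxis [ 0.99496667 -0.10020643] o [0.55115306 0.00918693]
slab [[0.0856, 0.1818], [0.0853, -0.0188], [-0.0762, -0.0191], [-0.0813, 0.1795]] [0.5626 0.0893 0.034 ]
slab ang 84.93698320539173
fence in top [[0.0791, 0.2385], [-0.0847, 0.2402]] [0.5723 0.2476 0.054 ]
stop [[0.085, -0.1348], [0.0849, -0.2011], [-0.0908, -0.199], [-0.0894, -0.135]] [ 0.5318 -0.1572  0.045 ]
bar [[0.0387, -0.16], [0.0393, -0.1751], [-0.0455, -0.1754], [-0.0453, -0.1604]] [ 0.5312 -0.1574  0.089 ]
pad [[0.0585, -0.1109], [0.0576, -0.1189], [-0.0605, -0.1166], [-0.0613, -0.108]] [ 0.5384 -0.1037  0.042 ]
dish [[0.0554, 0.1459]] [0.6209 0.1488 0.05  ]
bar in scene [[255.04559251 162.13913308]] crop [[200.18237005  48.55653234]]
```

The measurements agree with the given sizes: board 199 x 579 mm, slab 200 x 160 mm, bar 15 x 85 mm. In holder coordinates the stop is at y −168 mm, the slab's rear edge at −19 mm and the fence at about +239 mm. The stop should therefore end near y −12 mm, about 156 mm of travel. Next I'll turn the tool and go over to the bar.

Call:
{"op": "jog_arm", "data": {
  "commands": [
    [[0,0,-0.11,0,0,0,0],[0,0,-0.11,0,0,0,0],[0,0,0,-2.15,-3.1,0,0],[0,0,0,-2.15,-3.1,0,0],[0,0,0,-2.15,-3.1,0,0],[0,0,0,-2.15,-3.1,0,0],[0,0,0,-2.15,-3.1,0,0],[0,0,0,-2.15,-3.1,0,0]]
  ],
  "newtons": 40
}}

```text
clock: 0.97
position: [0.2752, 0.2989, 0.2578]
orientation: [[-0.995, 0.099, 0.0], [0.099, 0.995, 0.0], [-0.0, 0.0, -1.0]]
contact_force: [1.3, 1.1, 0.3]
grip_width: 1.003
gripper_force: 0.0
```

Call:
{"op": "jog_arm", "data": {
  "commands": [
    [[0,0,0,-2.15,-3.1,0,0],[0,0,0,-2.15,-3.1,0,0],[0,0,0,-2.15,-3.1,0,0],[0,0,0,-2.15,-3.1,0,0],[0,0,0,-2.15,-3.1,0,0],[0,0,0,-2.15,-3.1,0,0],[0,0,0,-2.15,-3.1,0,0],[0,0,0,-2.15,-3.1,0,0]]
  ]
}}

```text
clock: 1.63
position: [0.4218, 0.0346, 0.2579]
orientation: [[-0.995, 0.1, 0.0], [0.1, 0.995, -0.0], [-0.0, 0.0, -1.0]]
contact_force: [1.2, 1.0, 0.8]
grip_width: 1.002
gripper_force: 0.0
```

Call:
{"op": "jog_arm", "data": {
  "commands": [
    [[0,0,0,-2.15,-3.1,0,0],[0,0,0,-2.15,-3.1,0,0],[0,0,0,-2.15,-3.1,0,0],[0,0,0,-2.15,-3.1,0,0],[0,0,0,-2.15,-3.1,0,0],[0,0,0,0,0,0,0],[0,0,0,0,0,0,0],[0,0,0,0,0,0,0]]
  ]
}}

```text
clock: 2.3
position: [0.5125, -0.1278, 0.2575]
orientation: [[-0.995, 0.1, -0.001], [0.1, 0.995, 0.001], [0.001, 0.0, -1.0]]
contact_force: [0.0, -0.2, 0.2]
grip_width: 0.995
gripper_force: 0.0
```

```bash
cat > st.py <<'E'
from h import *
s=arm.state();R=s['orientation'];p=s['position']
o=np.array([.55115,.00919]);y=np.array([.1002,.99497]);x=np.array([.99497,-.1002])
print('t',round(s['clock'],2),'p',p.round(4),'loc',((p[:2]-o)@x).round(4),((p[:2]-o)@y).round(4),'F',s['contact_force'].round(2),'Fy',round(float(s['contact_force'][:2]@y),2),'T',s['ft_torque'].round(2),'w',round(s['grip_width']*88,1),'g',round(s['gripper_force'],1),'R',R.round(3).tolist())
t=np.array([*(o-.1678*y-.003*x),.081]);print('to bar, tool cm',(R.T@(t-p)*100).round(2), 'yaw',np.degrees(np.arctan2(R[1,1],R[0,1])).round(2))
E
python3 st.py
```

```text
t 2.3 p [ 0.5125 -0.1278  0.2575] loc -0.0247 -0.1402 F [ 0.04 -0.24  0.21] Fy -0.24 T [0.09 0.01 0.04] w 87.6 g 0.0 R [[-0.995, 0.1, -0.001], [0.1, 0.995, 0.001], [0.001, 0.0, -1.0]]
to bar, tool cm [-2.18 -2.77 17.65] yaw 84.28
```

Call:
{"op": "jog_arm", "data": {
  "commands": [
    [[0,0,0,-2.2,-2.8,0,0],[0,0,0,0,0,3.0,0],[0,0,0,0,0,3.0,0],[0,0,0,0,0,3.0,0],[0,0,0,0,0,2.5,0],[0,0,0,0,0,1.5,0],[0,0,0,0,0,0,0],[0,0,0,0,0,0,0]]
  ]
}}

```text
clock: 2.97
position: [0.5318, -0.1574, 0.1282]
orientation: [[-0.995, 0.098, -0.0], [0.098, 0.995, 0.0], [0.0, 0.0, -1.0]]
contact_force: [-0.2, -0.4, 1.3]
grip_width: 0.999
gripper_force: 0.0
```

```bash
python3 st.py; python3 - <<'E'
from h import *
d=cam('scene');save(d,'sc2.png',(180,100,340,220),4)
E
```

```text
t 2.97 p [ 0.5318 -0.1574  0.1282] loc -0.0025 -0.1677 F [-0.17 -0.41  1.31] Fy -0.42 T [ 0.02  0.02 -0.02] w 87.9 g 0.0 R [[-0.995, 0.098, -0.0], [0.098, 0.995, 0.0], [0.0, 0.0, -1.0]]
to bar, tool cm [ 0.05 -0.01  4.72] yaw 84.35
```

View pics/sc2.png

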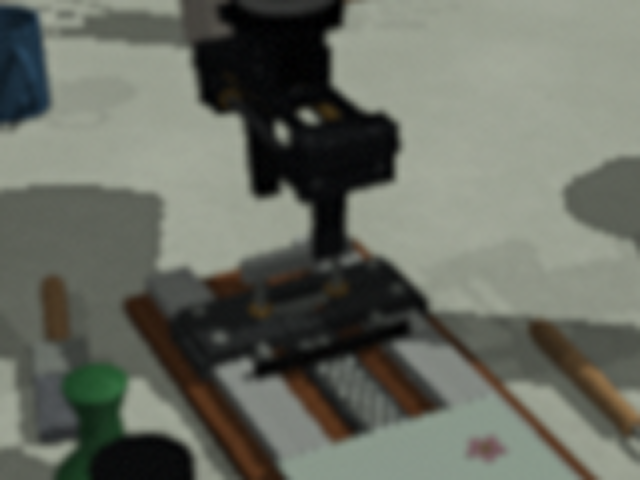

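The gripper stands above the bar, which is at about (295,255) in the crop, with its fingers on either side in y. The muller and jar are clear. I'll go down and close.

Call:
{"op": "jog_arm", "data": {
  "commands": [
    [[0,0,0,0,0,1.2,0],[0,0,0,0,0,1.2,0],[0,0,0,0,0,1.2,0],[0,0,0,0,0,1.1,0],[0,0,0,0,0,0,0.3],[0,0,0,0,0,0,0.6],[0,0,0,0,0,0,0.6],[0,0,0,0,0,0,0.6]]
  ]
}}

```text
clock: 3.68
position: [0.5324, -0.1586, 0.0817]
orientation: [[-0.995, 0.1, 0.001], [0.1, 0.995, -0.001], [-0.002, -0.001, -1.0]]
contact_force: [0.0, 0.0, 0.4]
grip_width: 0.726
gripper_force: 0.0
```

```bash
python3 st.py
```

```text
t 3.68 p [ 0.5324 -0.1586  0.0817] loc -0.0019 -0.1689 F [0.01 0.01 0.4 ] Fy 0.01 T [0.04 0.02 0.02] w 63.9 g 0.0 R [[-0.995, 0.1, 0.001], [0.1, 0.995, -0.001], [-0.002, -0.001, -1.0]]
to bar, tool cm [0.11 0.11 0.07] yaw 84.28
```

Correct y by 1 mm and close.

Call:
{"op": "jog_arm", "data": {
  "commands": [
    [[0,0,0,0,0.1,0.1,0.7],[0,0,0,0,0,0,0.8],[0,0,0,0,0,0,0.8],[0,0,0,0,0,0,0.8],[0,0,0,0,0,0,0.85],[0,0,0,0,0,0,0.9],[0,0,0,0,0,0,0.95],[0,0,0,0,0,0,1.0]]
  ]
}}

```text
clock: 4.35
position: [0.5321, -0.1575, 0.0797]
orientation: [[-0.995, 0.1, 0.0], [0.1, 0.995, -0.0], [-0.0, -0.0, -1.0]]
contact_force: [-0.0, -0.5, 0.3]
grip_width: 0.153
gripper_force: 40.0
```

Call:
{"op": "jog_arm", "data": {
  "commands": [
    [[0,0,0,0,0,0,1],[0,0,0,0,0,0,1],[0,0,0,0,0,0,1],[0,0,0,0,0,0,1],[0,0,0,0,0,0,1],[0,0,0,0,0,0,1]]
  ]
}}

```text
clock: 4.85
position: [0.5321, -0.1575, 0.0797]
orientation: [[-0.995, 0.1, 0.0], [0.1, 0.995, -0.0], [-0.0, -0.0, -1.0]]
contact_force: [0.1, -0.7, -0.5]
grip_width: 0.152
gripper_force: 40.0
```

```bash
python3 st.py
```

```text
t 4.85 p [ 0.5321 -0.1575  0.0797] loc -0.0023 -0.1677 F [ 0.12 -0.66 -0.48] Fy -0.65 T [-0.02  0.03 -0.08] w 13.3 g 40.0 R [[-0.995, 0.1, 0.0], [0.1, 0.995, -0.0], [-0.0, -0.0, -1.0]]
to bar, tool cm [ 0.07 -0.01 -0.13] yaw 84.28
```

Call:
{"op": "jog_arm", "data": {
  "commands": [
    [[0,0,0,0,0,-0.3,1],[0,0,0,0,0,-0.3,1],[0,0,0,0,0,-0.3,1],[0,0,0,0,0,-0.3,1],[0,0,0,0,0,0,1],[0,0,0,0,0,0,1]]
  ]
}}

```text
clock: 5.35
position: [0.5319, -0.1572, 0.0908]
orientation: [[-0.995, 0.1, -0.001], [0.1, 0.995, 0.001], [0.001, 0.001, -1.0]]
contact_force: [6.5, -0.2, -13.7]
grip_width: 0.153
gripper_force: 40.0
```

```bash
python3 st.py
```

```text
t 5.35 p [ 0.5319 -0.1572  0.0908] loc -0.0025 -0.1675 F [  6.47  -0.23 -13.68] Fy 0.42 T [-0.14 -0.87 -0.04] w 13.4 g 40.0 R [[-0.995, 0.1, -0.001], [0.1, 0.995, 0.001], [0.001, 0.001, -1.0]]
to bar, tool cm [ 0.05 -0.03  0.98] yaw 84.28
```

The bar is up about 11 mm and carries 13.7 N, which fits the spring. I'll relieve the small x load and slide toward the slab, which is about 89 mm away.

Call:
{"op": "jog_arm", "data": {
  "commands": [
    [[0,0,0,-0.05,0.5,0,1],[0,0,0,0,1.0,0,1],[0,0,0,0,1.0,0,1],[0,0,0,0,1.0,0,1],[0,0,0,0,1.0,0,1],[0,0,0,0,1.0,0,1],[0,0,0,0,0.6,0,1],[0,0,0,0,0,0,1]]
  ]
}}

```text
clock: 6.02
position: [0.5385, -0.0951, 0.0916]
orientation: [[-0.995, 0.098, -0.001], [0.098, 0.995, 0.001], [0.001, 0.001, -1.0]]
contact_force: [1.0, 1.0, -14.6]
grip_width: 0.149
gripper_force: 40.0
```

```bash
python3 st.py
```

```text
t 6.02 p [ 0.5385 -0.0951  0.0916] loc -0.0021 -0.1051 F [  0.97   0.96 -14.63] Fy 1.05 T [ 0.06 -0.21 -0.06] w 13.1 g 40.0 R [[-0.995, 0.098, -0.001], [0.098, 0.995, 0.001], [0.001, 0.001, -1.0]]
to bar, tool cm [ 0.1  -6.27  1.06] yaw 84.37
```

Call:
{"op": "jog_arm", "data": {
  "commands": [
    [[0,0,0,0,0.4,0,1],[0,0,0,0,0.4,0,1],[0,0,0,0,0.4,0,1],[0,0,0,0,0.3,0,1],[0,0,0,0,0.3,0,1],[0,0,0,0,0.2,0,1],[0,0,0,0,0.1,0,1],[0,0,0,0,0.1,0,1]]
  ]
}}

```text
clock: 6.68
position: [0.5407, -0.0748, 0.0917]
orientation: [[-0.995, 0.1, -0.0], [0.1, 0.995, 0.0], [0.0, 0.0, -1.0]]
contact_force: [-0.5, -0.8, -15.4]
grip_width: 0.151
gripper_force: 40.0
```

```bash
python3 st.py
```

```text
t 6.68 p [ 0.5407 -0.0748  0.0917] loc -0.002 -0.0846 F [ -0.45  -0.77 -15.37] Fy -0.82 T [-0.01  0.01 -0.02] w 13.3 g 40.0 R [[-0.995, 0.1, -0.0], [0.1, 0.995, 0.0], [0.0, 0.0, -1.0]]
to bar, tool cm [ 0.11 -8.32  1.07] yaw 84.28
```

Call:
{"op": "jog_arm", "data": {
  "commands": [
    [[0,0,0,0,0.1,0,1],[0,0,0,0,0.1,0,1],[0,0,0,0,0.1,0,1],[0,0,0,0,0.1,0,1],[0,0,0,0,0.1,0,1],[0,0,0,0,0.15,0,1],[0,0,0,0,0.15,0,1],[0,0,0,0,0.15,0,1]]
  ]
}}

```text
clock: 7.35
position: [0.5417, -0.0655, 0.0917]
orientation: [[-0.995, 0.1, -0.0], [0.1, 0.995, -0.0], [0.0, -0.0, -1.0]]
contact_force: [-2.2, -2.3, -14.6]
grip_width: 0.154
gripper_force: 40.0
```

```bash
python3 st.py
```

```text
t 7.35 p [ 0.5417 -0.0655  0.0917] loc -0.0019 -0.0753 F [ -2.2   -2.35 -14.58] Fy -2.56 T [-0.36  0.24 -0.09] w 13.5 g 40.0 R [[-0.995, 0.1, -0.0], [0.1, 0.995, -0.0], [0.0, -0.0, -1.0]]
to bar, tool cm [ 0.11 -9.25  1.07] yaw 84.28
```

The pad met the slab at about the expected place, with a load of about 2.5 N. I'll push gently toward the fence.

Call:
{"op": "jog_arm", "data": {
  "commands": [
    [[0,0,0,0.03,0.2,0,1],[0,0,0,0,0.25,0,1],[0,0,0,0,0.25,0,1],[0,0,0,0,0.25,0,1],[0,0,0,0,0.25,0,1],[0,0,0,0,0.25,0,1],[0,0,0,0,0.25,0,1],[0,0,0,0,0.25,0,1]]
  ]
}}

```text
clock: 8.02
position: [0.5437, -0.0458, 0.0918]
orientation: [[-0.995, 0.1, 0.001], [0.1, 0.995, -0.0], [-0.001, -0.0, -1.0]]
contact_force: [1.3, -3.6, -13.8]
grip_width: 0.149
gripper_force: 40.0
```

```bash
python3 st.py
```

```text
t 8.02 p [ 0.5437 -0.0458  0.0918] loc -0.0019 -0.0555 F [  1.28  -3.58 -13.75] Fy -3.43 T [-0.41 -0.29 -0.01] w 13.1 g 40.0 R [[-0.995, 0.1, 0.001], [0.1, 0.995, -0.0], [-0.001, -0.0, -1.0]]
to bar, tool cm [  0.11 -11.23   1.09] yaw 84.28
```

Call:
{"op": "jog_arm", "data": {
  "commands": [
    [[0,0,0,0,0.25,0,1],[0,0,0,0,0.25,0,1],[0,0,0,0,0.25,0,1],[0,0,0,0,0.25,0,1],[0,0,0,0,0.25,0,1],[0,0,0,0,0.25,0,1],[0,0,0,0,0.2,0,1],[0,0,0,0,0.2,0,1]]
  ]
}}

```text
clock: 8.68
position: [0.5455, -0.027, 0.0918]
orientation: [[-0.995, 0.1, 0.001], [0.1, 0.995, -0.0], [-0.001, -0.0, -1.0]]
contact_force: [4.7, -4.3, -14.2]
grip_width: 0.151
gripper_force: 40.0
```

```bash
python3 st.py
```

```text
t 8.68 p [ 0.5455 -0.027   0.0918] loc -0.002 -0.0365 F [  4.7   -4.32 -14.23] Fy -3.83 T [-0.41 -0.59 -0.04] w 13.3 g 40.0 R [[-0.995, 0.1, 0.001], [0.1, 0.995, -0.0], [-0.001, -0.0, -1.0]]
to bar, tool cm [  0.11 -13.13   1.09] yaw 84.28
```

Call:
{"op": "jog_arm", "data": {
  "commands": [
    [[0,0,0,-0.03,0.15,0,1],[0,0,0,0,0.15,0,1],[0,0,0,0,0.15,0,1],[0,0,0,0,0.15,0,1],[0,0,0,0,0.1,0,1],[0,0,0,0,0.1,0,1],[0,0,0,0,0,0,1],[0,0,0,0,0,0,1]]
  ]
}}

```text
clock: 9.35
position: [0.5464, -0.019, 0.0917]
orientation: [[-0.995, 0.1, 0.0], [0.1, 0.995, 0.0], [-0.0, 0.0, -1.0]]
contact_force: [3.1, -1.3, -13.7]
grip_width: 0.149
gripper_force: 40.0
```

```bash
python3 st.py; python3 - <<'E'
from h import *
d=cam('scene');save(d,'sc3.png',(205,150,395,290),4)
E
```

```text
t 9.35 p [ 0.5464 -0.019   0.0917] loc -0.0019 -0.0285 F [  3.13  -1.27 -13.67] Fy -0.95 T [-0.1  -0.52 -0.05] w 13.1 g 40.0 R [[-0.995, 0.1, 0.0], [0.1, 0.995, 0.0], [-0.0, 0.0, -1.0]]
to bar, tool cm [  0.12 -13.93   1.07] yaw 84.28
```

View pics/sc3.png

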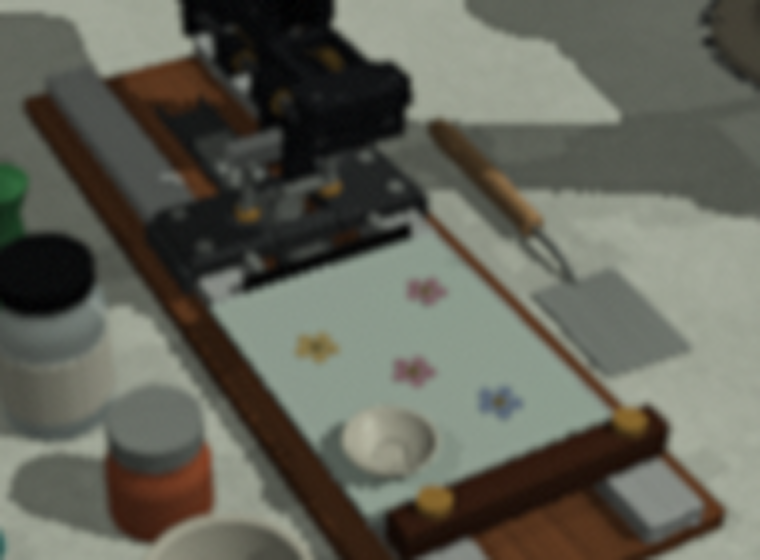

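The slab, with the dish upright at (390,440), is a few mm from the fence and the pad touches its rear edge. I'll continue at 1 mm per row.

Call:
{"op": "jog_arm", "data": {
  "commands": [
    [[0,0,0,-0.02,0.1,0,1],[0,0,0,0,0.1,0,1],[0,0,0,0,0.1,0,1],[0,0,0,0,0.1,0,1]]
  ]
}}

```text
clock: 9.73
position: [0.5469, -0.0152, 0.0917]
orientation: [[-0.995, 0.1, -0.0], [0.1, 0.995, -0.0], [0.0, -0.0, -1.0]]
contact_force: [1.8, -2.9, -14.5]
grip_width: 0.146
gripper_force: 40.0
```

```bash
python3 st.py
```

```text
t 9.73 p [ 0.5469 -0.0152  0.0917] loc -0.0018 -0.0247 F [  1.77  -2.95 -14.49] Fy -2.76 T [-0.44 -0.29 -0.03] w 12.9 g 40.0 R [[-0.995, 0.1, -0.0], [0.1, 0.995, -0.0], [0.0, -0.0, -1.0]]
to bar, tool cm [  0.12 -14.31   1.07] yaw 84.28
```

Call:
{"op": "jog_arm", "data": {
  "commands": [
    [[0,0,0,0,0.1,0,1],[0,0,0,0,0.1,0,1]]
  ]
}}

```text
clock: 9.9
position: [0.5471, -0.0131, 0.0916]
orientation: [[-0.995, 0.1, -0.0], [0.1, 0.995, 0.0], [0.0, -0.0, -1.0]]
contact_force: [1.9, -3.1, -14.3]
grip_width: 0.149
gripper_force: 40.0
```

```bash
python3 st.py
```

```text
t 9.9 p [ 0.5471 -0.0131  0.0916] loc -0.0018 -0.0226 F [  1.93  -3.09 -14.3 ] Fy -2.89 T [-0.39 -0.26 -0.02] w 13.1 g 40.0 R [[-0.995, 0.1, -0.0], [0.1, 0.995, 0.0], [0.0, -0.0, -1.0]]
to bar, tool cm [  0.12 -14.52   1.06] yaw 84.29
```

Call:
{"op": "jog_arm", "data": {
  "commands": [
    [[0,0,0,0,0.1,0,1],[0,0,0,0,0.1,0,1]]
  ]
}}

```text
clock: 10.07
position: [0.5473, -0.0111, 0.0917]
orientation: [[-0.995, 0.1, -0.0], [0.1, 0.995, 0.0], [0.0, -0.0, -1.0]]
contact_force: [1.5, -2.2, -15.0]
grip_width: 0.149
gripper_force: 40.0
```

```bash
python3 st.py
```

```text
t 10.07 p [ 0.5473 -0.0111  0.0917] loc -0.0018 -0.0206 F [  1.47  -2.17 -15.02] Fy -2.01 T [-0.34 -0.23 -0.01] w 13.1 g 40.0 R [[-0.995, 0.1, -0.0], [0.1, 0.995, 0.0], [0.0, -0.0, -1.0]]
to bar, tool cm [  0.13 -14.72   1.07] yaw 84.28
```

Call:
{"op": "jog_arm", "data": {
  "commands": [
    [[0,0,0,0,0.1,0,1],[0,0,0,0,0.1,0,1]]
  ]
}}

```text
clock: 10.23
position: [0.5475, -0.0092, 0.0917]
orientation: [[-0.995, 0.1, -0.0], [0.1, 0.995, -0.0], [0.0, -0.0, -1.0]]
contact_force: [1.3, -4.1, -14.9]
grip_width: 0.153
gripper_force: 40.0
```

```bash
python3 st.py
```

```text
t 10.23 p [ 0.5475 -0.0092  0.0917] loc -0.0018 -0.0186 F [  1.3   -4.14 -14.92] Fy -3.99 T [-0.62 -0.19 -0.06] w 13.5 g 40.0 R [[-0.995, 0.1, -0.0], [0.1, 0.995, -0.0], [0.0, -0.0, -1.0]]
to bar, tool cm [  0.13 -14.92   1.07] yaw 84.29
```

Call:
{"op": "jog_arm", "data": {
  "commands": [
    [[0,0,0,0,0.1,0,1],[0,0,0,0,0.1,0,1]]
  ]
}}

```text
clock: 10.4
position: [0.5477, -0.0073, 0.0917]
orientation: [[-0.995, 0.1, -0.0], [0.1, 0.995, -0.0], [0.0, -0.0, -1.0]]
contact_force: [-0.3, -5.3, -14.3]
grip_width: 0.15
gripper_force: 40.0
```

```bash
python3 st.py
```

```text
t 10.4 p [ 0.5477 -0.0073  0.0917] loc -0.0018 -0.0168 F [ -0.33  -5.28 -14.3 ] Fy -5.29 T [-0.71 -0.15 -0.01] w 13.2 g 40.0 R [[-0.995, 0.1, -0.0], [0.1, 0.995, -0.0], [0.0, -0.0, -1.0]]
to bar, tool cm [  0.13 -15.1    1.07] yaw 84.28
```

Call:
{"op": "jog_arm", "data": {
  "commands": [
    [[0,0,0,0,0.1,0,1],[0,0,0,0,0.1,0,1]]
  ]
}}

```text
clock: 10.57
position: [0.5479, -0.0054, 0.0917]
orientation: [[-0.995, 0.1, -0.0], [0.1, 0.995, -0.0], [0.0, -0.0, -1.0]]
contact_force: [0.7, -5.2, -14.3]
grip_width: 0.148
gripper_force: 40.0
```

```bash
python3 st.py
```

```text
t 10.57 p [ 0.5479 -0.0054  0.0917] loc -0.0018 -0.0148 F [  0.66  -5.24 -14.27] Fy -5.15 T [-0.74 -0.04 -0.07] w 13.0 g 40.0 R [[-0.995, 0.1, -0.0], [0.1, 0.995, -0.0], [0.0, -0.0, -1.0]]
to bar, tool cm [  0.13 -15.3    1.07] yaw 84.28
```

The force stepped up at about y −20 mm, so the slab is home at the fence. Half way in is about y −11 mm, 4 mm further.

Call:
{"op": "jog_arm", "data": {
  "commands": [
    [[0,0,0,0,0.1,0,1],[0,0,0,0,0.1,0,1],[0,0,0,0,0.1,0,1],[0,0,0,0,0.1,0,1],[0,0,0,0,0,0,1],[0,0,0,0,0,0,1]]
  ]
}}

```text
clock: 11.07
position: [0.5483, -0.0014, 0.0917]
orientation: [[-0.995, 0.1, -0.0], [0.1, 0.995, -0.0], [0.0, -0.0, -1.0]]
contact_force: [0.5, -5.8, -14.9]
grip_width: 0.146
gripper_force: 40.0
```

```bash
python3 st.py; python3 - <<'E'
from h import *
F=[]
d=cam('top');save(d,'top4.png',(170,190,435,310),3)
y=np.array([.1002,.99497])
for i in range(6):
    F.append(arm.state()['contact_force'][:2]@y); cam('top')
print(np.mean(F),np.round(F,2))
E
```

```text
t 11.07 p [ 0.5483 -0.0014  0.0917] loc -0.0018 -0.0108 F [  0.54  -5.81 -14.89] Fy -5.73 T [-0.78 -0.01 -0.05] w 12.9 g 40.0 R [[-0.995, 0.1, -0.0], [0.1, 0.995, -0.0], [0.0, -0.0, -1.0]]
to bar, tool cm [  0.13 -15.7    1.07] yaw 84.29
-5.2129157917332085 [-5.49 -4.99 -5.6  -5.3  -4.9  -5.01]
```

View pics/top4.png

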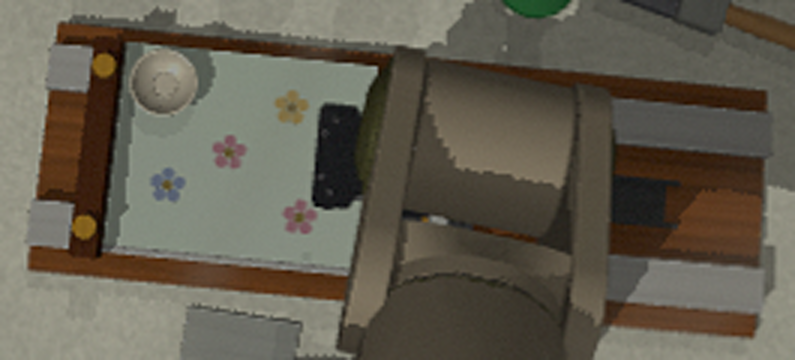

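The slab is against the fence (gap closed around x 115–125), and the dish is upright at (165,82). I'll go 1 mm more to centre the pad travel, then let go.

Call:
{"op": "jog_arm", "data": {
  "commands": [
    [[0,0,0,0,0.1,0,1],[0,0,0,0,0,0,1],[0,0,0,0,0,0,1]]
  ]
}}

```text
clock: 11.67
position: [0.5484, -0.0005, 0.0917]
orientation: [[-0.995, 0.1, -0.0], [0.1, 0.995, -0.0], [0.0, -0.0, -1.0]]
contact_force: [0.1, -5.6, -14.3]
grip_width: 0.147
gripper_force: 40.0
```

```bash
python3 st.py
```

```text
t 11.67 p [ 5.484e-01 -5.000e-04  9.170e-02] loc -0.0017 -0.0099 F [  0.1   -5.57 -14.28] Fy -5.53 T [-0.84 -0.05 -0.06] w 12.9 g 40.0 R [[-0.995, 0.1, -0.0], [0.1, 0.995, -0.0], [0.0, -0.0, -1.0]]
to bar, tool cm [  0.14 -15.79   1.08] yaw 84.29
```

Call:
{"op": "jog_arm", "data": {
  "commands": [
    [[0,0,0,0,0,0,0.5],[0,0,0,0,0,0,0.4],[0,0,0,0,0,0,0.4],[0,0,0,0,0,0,0.4],[0,0,0,0,0,0,0.4],[0,0,0,0,0,0,0.4],[0,0,0,0,0,0,0.4],[0,0,0,0,0,0,0.4]]
  ]
}}

```text
clock: 12.33
position: [0.5485, -0.0003, 0.0918]
orientation: [[-0.995, 0.1, 0.0], [0.1, 0.995, 0.0], [-0.0, 0.0, -1.0]]
contact_force: [-0.3, 0.2, 0.1]
grip_width: 0.599
gripper_force: 0.0
```

```bash
python3 st.py
```

```text
t 12.33 p [ 5.485e-01 -3.000e-04  9.180e-02] loc -0.0017 -0.0097 F [-0.29  0.15  0.15] Fy 0.12 T [-0.04  0.01  0.06] w 52.7 g 0.0 R [[-0.995, 0.1, 0.0], [0.1, 0.995, 0.0], [-0.0, 0.0, -1.0]]
to bar, tool cm [  0.14 -15.81   1.08] yaw 84.28
```

Released. I'll raise the arm and move it back out of the view to check the bar's height and the stop's position.

Call:
{"op": "jog_arm", "data": {
  "commands": [
    [[0,0,0,0,0,-1.0,0.4],[0,0,0,0,0,-3.0,0.4],[0,0,0,0,0,-3.5,0.4],[0,0,0,0,0,-3.5,0.4],[0,0,0,0,0,-3.5,0.4],[0,0,0,2.5,2.5,-1.5,0.4],[0,0,0,2.5,3.0,0,0.4],[0,0,0,2.5,3.0,0,0.4]]
  ]
}}

```text
clock: 13.0
position: [0.4816, 0.0924, 0.2534]
orientation: [[-0.995, 0.101, 0.003], [0.101, 0.995, 0.0], [-0.003, 0.0, -1.0]]
contact_force: [0.0, 0.6, 0.3]
grip_width: 0.6
gripper_force: 0.0
```

Call:
{"op": "jog_arm", "data": {
  "commands": [
    [[0,0,0,2.0,3.3,0,0.4],[0,0,0,2.0,3.3,0,0.4],[0,0,0,2.0,3.3,0,0.4],[0,0,0,2.0,3.3,0,0.4],[0,0,0,1.5,3.3,0,0.4],[0,0,0,1.5,3.3,0,0.4],[0,0,0,1.5,3.3,0,0.4],[0,0,0,1.5,3.3,0,0.4]]
  ]
}}

```text
clock: 13.67
position: [0.3683, 0.37, 0.2527]
orientation: [[-0.995, 0.1, 0.001], [0.1, 0.995, 0.001], [-0.001, 0.001, -1.0]]
contact_force: [0.1, -0.0, 1.6]
grip_width: 0.601
gripper_force: 0.0
```

Call:
{"op": "jog_arm", "data": {
  "commands": [
    [[0,0,0,1.0,3.3,0,0.4],[0,0,0,1.0,3.3,0,0.4],[0,0,0,1.0,3.3,0,0.4],[0,0,0,1.0,3.3,0,0.4],[0,0,0,1.0,3.3,0,0.4],[0,0,0,0,0,0,0.4],[0,0,0,0,0,0,0.4],[0,0,0,0,0,0,0.4]]
  ]
}}

```text
clock: 14.33
position: [0.3361, 0.5371, 0.2521]
orientation: [[-0.995, 0.1, 0.0], [0.1, 0.995, -0.0], [-0.0, -0.0, -1.0]]
contact_force: [0.2, -0.3, -0.6]
grip_width: 0.6
gripper_force: 0.0
```

```bash
python3 - <<'E'
from h import *
d=cam('top');save(d,'top5.png',(170,190,435,310),3)
d=cam('scene');save(d,'sc5.png',(225,150,395,290),4.5)
E
```

```text
(no output)
```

View pics/top5.png

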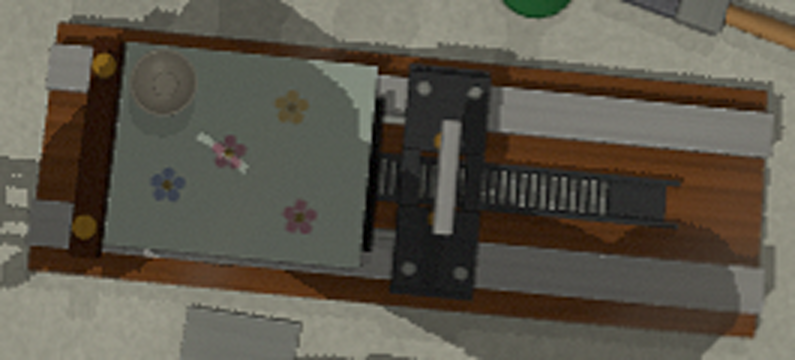

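View pics/sc5.png

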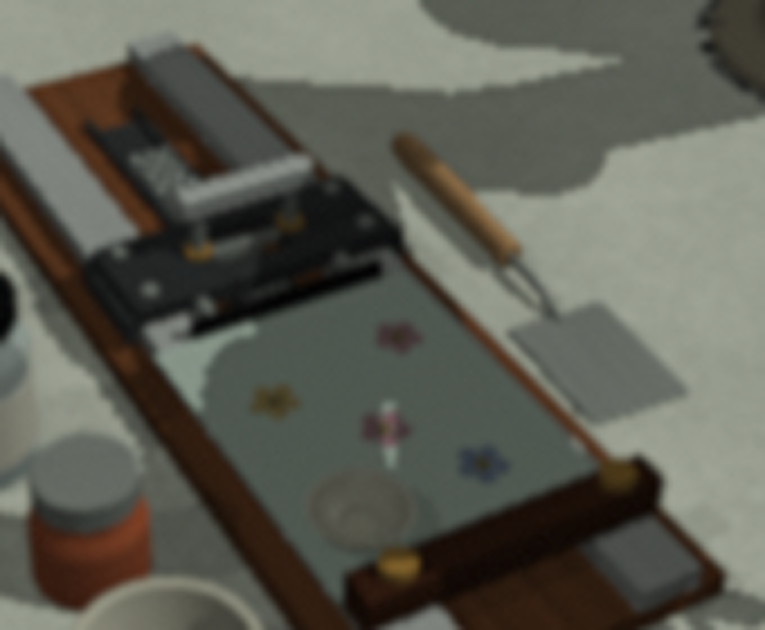

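The stop sits with the slab clamped at the fence and the pad partly pressed in. The dish is upright at (163,80) in the top view. Now I'll compute the stop's y and the bar's height.

```bash
python3 - <<'E'
from h import *
o=np.array([.55115,.00919]);y=np.array([.1002,.99497]);x=np.array([.99497,-.1002])
d=cam('top');s=cam('scene')
f=lambda L,z:onz(d,np.array(L)/3.+[169.67,189.67],z)
loc=lambda P:np.c_[(P[:,:2]-o)@x,(P[:,:2]-o)@y].round(4).tolist()
P=f([(410,66),(492,74),(474,298),(392,290)],.045);print('stop',loc(P),loc(P.mean(0)[None]))
L=[(440,120),(461,121),(453,234),(433,233)]
for z in(.089,.093,.1):
  Q=f(L,z);print('bar',z,loc(Q.mean(0)[None]), 'scene crop px',((proj(s,Q)-[225,150])*4.5).round(0).tolist())
print('pad/slab edge',loc(f([(377,66),(362,268)],.034)))
old=cv2.imread('pics/sc1.png')
Q0=f([(643,140),(663,141),(657,255),(637,253)],.089);print('old in sc1',((proj(s,Q0)-[205,150])*4).round(0).tolist())
# aluminium bar outline in the scene view
g=cv2.cvtColor(s['color'],cv2.COLOR_RGB2GRAY)[178:208,262:296]
m=(g>135).astype(np.uint8)
for c in cv2.findContours(m,0,2)[0]:
    if cv2.contourArea(c)>15: print('scene bright box crop',[(int((a+262-225)*4.5),int((b+178-150)*4.5)) for a,b in cv2.boxPoints(cv2.minAreaRect(c))])
E
```

```text
stop [[0.0851, 0.0155], [0.0849, -0.0492], [-0.0894, -0.0484], [-0.089, 0.0148]] [[-0.0021, -0.0168]]
bar 0.089 [[-0.002, -0.0156]] scene crop px [[188.0, 203.0], [174.0, 189.0], [304.0, 150.0], [318.0, 162.0]]
bar 0.093 [[-0.0023, -0.0152]] scene crop px [[189.0, 197.0], [175.0, 184.0], [305.0, 144.0], [319.0, 156.0]]
bar 0.1 [[-0.0028, -0.0145]] scene crop px [[190.0, 187.0], [177.0, 173.0], [306.0, 135.0], [320.0, 147.0]]
pad/slab edge [[0.0844, 0.0409], [-0.0745, 0.0387]]
old in sc1 [[150.0, 68.0], [141.0, 58.0], [249.0, 30.0], [258.0, 39.0]]
```

The bar height agrees with down. The stop, though, seems to have slipped back about 6 mm, leaving only about 4 mm of pad compression. I'll measure that more precisely by matching rectified views.

```bash
python3 - <<'E'
from h import *
o=np.array([.55115,.00919]);y=np.array([.1002,.99497]);x=np.array([.99497,-.1002])
d=cam('top');now=d['color'][:,:,::-1]
old=now.copy();t0=cv2.imread('pics/top1.png');old[190:310,170:435]=cv2.resize(t0,(265,120),interpolation=cv2.INTER_AREA)
def rect(im,z,ys,xs=np.arange(-.085,.085,.0005)):
    X,Y=np.meshgrid(xs,ys);P=np.c_[(o+X.reshape(-1,1)*x+Y.reshape(-1,1)*y),np.full(X.size,z)]
    uv=proj(d,P).astype(np.float32).reshape(*X.shape,2)
    return cv2.cvtColor(cv2.remap(im,uv[...,0],uv[...,1],cv2.INTER_CUBIC),cv2.COLOR_BGR2GRAY)
def match(z,a,b,xs=None):
    kw={} if xs is None else {'xs':xs}
    T=cv2.Sobel(cv2.GaussianBlur(rect(old,z,np.arange(a,b,.0005),**kw),(0,0),2),cv2.CV_32F,0,1)
    y0=a+.13;I=cv2.Sobel(cv2.GaussianBlur(rect(now,z,np.arange(y0,b+.18,.0005),**kw),(0,0),2),cv2.CV_32F,0,1)
    r=cv2.matchTemplate(I,T,cv2.TM_CCOEFF_NORMED).ravel();k=r.argmax();c=np.polyfit([-1,0,1],r[k-1:k+2],2)
    print('z',z,'shift mm',1000*(.13+.0005*(k-c[1]/2/c[0])),'score',r[k])
match(.045,-.205,-.130); match(.089,-.183,-.153,np.arange(-.05,.05,.0005)); match(.042,-.123,-.103,np.arange(-.058,.058,.0005))
E
```

```text
z 0.045 shift mm 152.21274242587728 score 0.4269134
z 0.089 shift mm 152.76678655382065 score 0.85740703
z 0.042 shift mm 148.58050583805354 score 0.81685597
```

The bar moved 152.6 mm and the pad 148.6 mm, so the stop is at y −15 mm with the pad only about 4–4.5 mm in. It slid back while the bar was dropping. The next notch forward, at about y −7 mm, gives about 12.5 mm, which is nearer half way. I'll re-lift, move forward, and lower the bar into that notch by hand before letting go.

```bash
sed -i 's/-.1678\*y-.003\*x/-.0152*y-.0018*x/' st.py; python3 st.py
```

```text
t 14.58 p [0.3364 0.5368 0.2522] loc -0.2665 0.5035 F [ 0.19  0.52 -0.18] Fy 0.54 T [ 0.04 -0.04 -0.03] w 52.8 g 0.0 R [[-0.995, 0.101, 0.0], [0.101, 0.995, 0.0], [-0.0, 0.0, -1.0]]
to bar, tool cm [-26.49 -51.86  17.12] yaw 84.22
```

Call:
{"op": "jog_arm", "data": {
  "commands": [
    [[0,0,0,-1.75,-3.45,0,0.4],[0,0,0,-1.75,-3.45,0,0.4],[0,0,0,-1.75,-3.45,0,0.4],[0,0,0,-1.75,-3.45,0,0.4],[0,0,0,-1.75,-3.45,0,0.4],[0,0,0,-1.75,-3.45,0,0.4],[0,0,0,-1.75,-3.45,0,0.4],[0,0,0,-1.75,-3.45,0,0.4]]
  ]
}}

```text
clock: 15.25
position: [0.448, 0.2468, 0.2521]
orientation: [[-0.995, 0.1, 0.001], [0.1, 0.995, 0.0], [-0.001, 0.0, -1.0]]
contact_force: [0.6, 0.2, 0.3]
grip_width: 0.6
gripper_force: 0.0
```

Call:
{"op": "jog_arm", "data": {
  "commands": [
    [[0,0,0,-1.75,-3.45,0,0.4],[0,0,0,-1.75,-3.45,0,0.4],[0,0,0,-1.75,-3.45,0,0.4],[0,0,0,-1.75,-3.45,0,0.4],[0,0,0,-1.75,-3.45,0,0.4],[0,0,0,-1.75,-3.45,0,0.4],[0,0,0,-1.75,-3.45,0,0.4],[0,0,0,-0.2,-0.1,0,0.4]]
  ]
}}

```text
clock: 15.92
position: [0.5486, -0.0105, 0.2516]
orientation: [[-0.994, 0.105, 0.001], [0.105, 0.994, -0.001], [-0.001, -0.001, -1.0]]
contact_force: [-0.6, -0.7, -0.5]
grip_width: 0.6
gripper_force: 0.0
```

Call:
{"op": "jog_arm", "data": {
  "commands": [
    [[0,0,0,0,0,0,0.4],[0,0,0,0,0,2.5,0.4],[0,0,0,0,0,3.0,0.4],[0,0,0,0,0,3.0,0.4],[0,0,0,0,0,2.0,0.4],[0,0,0,0,0,1.5,0.4],[0,0,0,0,0,0,0.4],[0,0,0,0,0,0,0.4]]
  ]
}}

```text
clock: 16.58
position: [0.5472, -0.0038, 0.1321]
orientation: [[-0.995, 0.099, -0.001], [0.099, 0.995, 0.0], [0.001, 0.0, -1.0]]
contact_force: [0.5, 0.3, 0.8]
grip_width: 0.603
gripper_force: 0.0
```

```bash
python3 st.py
```

```text
t 16.58 p [ 0.5472 -0.0038  0.1321] loc -0.0027 -0.0133 F [0.5  0.35 0.81] Fy 0.39 T [-0.03 -0.    0.04] w 53.1 g 0.0 R [[-0.995, 0.099, -0.001], [0.099, 0.995, 0.0], [0.001, 0.0, -1.0]]
to bar, tool cm [-0.09 -0.19  5.11] yaw 84.34
```

Call:
{"op": "jog_arm", "data": {
  "commands": [
    [[0,0,0,-0.1,-0.2,1.2,0.4],[0,0,0,0,0,1.3,0.4],[0,0,0,0,0,1.3,0.4],[0,0,0,0,0,1.0,0.4],[0,0,0,0,0,0.4,0.4],[0,0,0,0,0,0,0.5],[0,0,0,0,0,0,0.6],[0,0,0,0,0,0,0.7]]
  ]
}}

```text
clock: 17.25
position: [0.5488, -0.0068, 0.0807]
orientation: [[-0.995, 0.1, 0.002], [0.1, 0.995, -0.0], [-0.002, -0.0, -1.0]]
contact_force: [0.1, -0.3, 0.3]
grip_width: 0.402
gripper_force: 0.0
```

```bash
python3 st.py
```

```text
t 17.25 p [ 0.5488 -0.0068  0.0807] loc -0.0007 -0.0162 F [ 0.14 -0.28  0.33] Fy -0.26 T [ 0.02 -0.02  0.03] w 35.4 g 0.0 R [[-0.995, 0.1, 0.002], [0.1, 0.995, -0.0], [-0.002, -0.0, -1.0]]
to bar, tool cm [ 0.11  0.1  -0.03] yaw 84.29
```

Call:
{"op": "jog_arm", "data": {
  "commands": [
    [[0,0,0,0,0,0,0.78],[0,0,0,0,0,0,0.8],[0,0,0,0,0,0,0.82],[0,0,0,0,0,0,0.85],[0,0,0,0,0,0,0.9],[0,0,0,0,0,0,1],[0,0,0,0,0,0,1],[0,0,0,0,0,0,1]]
  ]
}}

```text
clock: 17.92
position: [0.5484, -0.0066, 0.0799]
orientation: [[-0.995, 0.1, 0.0], [0.1, 0.995, 0.0], [-0.0, 0.0, -1.0]]
contact_force: [-0.7, 3.4, 3.8]
grip_width: 0.15
gripper_force: 40.0
```

```bash
python3 st.py
```

```text
t 17.92 p [ 0.5484 -0.0066  0.0799] loc -0.0011 -0.016 F [-0.71  3.42  3.82] Fy 3.33 T [ 0.58 -0.   -0.08] w 13.2 g 40.0 R [[-0.995, 0.1, 0.0], [0.1, 0.995, 0.0], [-0.0, 0.0, -1.0]]
to bar, tool cm [ 0.07  0.08 -0.11] yaw 84.28
```

Gripped at y −16 mm. Lift, go forward 8 mm, and check.

Call:
{"op": "jog_arm", "data": {
  "commands": [
    [[0,0,0,0,0.02,-0.3,1],[0,0,0,0,0,-0.3,1],[0,0,0,0,0,-0.3,1],[0,0,0,0,0,-0.25,1],[0,0,0,0,0,0,1],[0,0,0,0,0,0,1]]
  ]
}}

```text
clock: 18.42
position: [0.5482, -0.0075, 0.0898]
orientation: [[-0.995, 0.1, -0.001], [0.1, 0.995, -0.001], [0.001, -0.001, -1.0]]
contact_force: [5.9, -3.8, -13.5]
grip_width: 0.153
gripper_force: 40.0
```

```bash
python3 st.py
```

```text
t 18.42 p [ 0.5482 -0.0075  0.0898] loc -0.0013 -0.0169 F [  5.86  -3.81 -13.53] Fy -3.2 T [-0.54 -0.83 -0.01] w 13.5 g 40.0 R [[-0.995, 0.1, -0.001], [0.1, 0.995, -0.001], [0.001, -0.001, -1.0]]
to bar, tool cm [0.05 0.17 0.88] yaw 84.27
```

Call:
{"op": "jog_arm", "data": {
  "commands": [
    [[0,0,0,0,0.1,0,1],[0,0,0,0,0.15,0,1],[0,0,0,0,0.15,0,1],[0,0,0,0,0.15,0,1],[0,0,0,0,0.15,0,1],[0,0,0,0,0.12,0,1],[0,0,0,0,0,0,1],[0,0,0,0,0,0,1]]
  ]
}}

```text
clock: 19.08
position: [0.549, 0.0003, 0.0897]
orientation: [[-0.995, 0.1, -0.001], [0.1, 0.995, -0.002], [0.001, -0.002, -1.0]]
contact_force: [5.0, -6.4, -14.0]
grip_width: 0.149
gripper_force: 40.0
```

```bash
python3 st.py
```

```text
t 19.08 p [5.49e-01 3.00e-04 8.97e-02] loc -0.0013 -0.0091 F [  5.    -6.42 -13.95] Fy -5.89 T [-0.94 -0.8  -0.06] w 13.1 g 40.0 R [[-0.995, 0.1, -0.001], [0.1, 0.995, -0.002], [0.001, -0.002, -1.0]]
to bar, tool cm [ 0.05 -0.61  0.87] yaw 84.27
```

Call:
{"op": "jog_arm", "data": {
  "commands": [
    [[0,0,0,0,0.1,0,1],[0,0,0,0,0.05,0,1],[0,0,0,0,0,0.2,1],[0,0,0,0,0,0.2,1],[0,0,0,0,0,0.2,1],[0,0,0,0,0,0,1],[0,0,0,0,0,0,1]]
  ]
}}

```text
clock: 19.67
position: [0.5491, 0.0017, 0.0838]
orientation: [[-0.995, 0.1, -0.001], [0.1, 0.995, -0.002], [0.001, -0.002, -1.0]]
contact_force: [4.9, -6.4, -12.9]
grip_width: 0.15
gripper_force: 40.0
```

```bash
python3 st.py
```

```text
t 19.67 p [0.5491 0.0017 0.0838] loc -0.0013 -0.0076 F [  4.85  -6.41 -12.91] Fy -5.89 T [-0.96 -0.74 -0.01] w 13.2 g 40.0 R [[-0.995, 0.1, -0.001], [0.1, 0.995, -0.002], [0.001, -0.002, -1.0]]
to bar, tool cm [ 0.06 -0.75  0.28] yaw 84.27
```

The bar is at about 4 mm and the arm still carries the full spring load, so the blade is in the notch and not perched. I'll lower the rest and let go.

Call:
{"op": "jog_arm", "data": {
  "commands": [
    [[0,0,0,0,0,0.15,1],[0,0,0,0,0,0.15,1],[0,0,0,0,0,0,1]]
  ]
}}

```text
clock: 19.92
position: [0.5492, 0.0017, 0.0808]
orientation: [[-0.995, 0.1, -0.001], [0.1, 0.995, -0.002], [0.001, -0.002, -1.0]]
contact_force: [5.4, -7.7, -10.8]
grip_width: 0.155
gripper_force: 40.0
```

```bash
python3 st.py
```

```text
t 19.92 p [0.5492 0.0017 0.0808] loc -0.0012 -0.0077 F [  5.43  -7.71 -10.82] Fy -7.12 T [-0.93 -0.72 -0.06] w 13.6 g 40.0 R [[-0.995, 0.1, -0.001], [0.1, 0.995, -0.002], [0.001, -0.002, -1.0]]
to bar, tool cm [ 0.06 -0.75 -0.02] yaw 84.27
```

Call:
{"op": "jog_arm", "data": {
  "commands": [
    [[0,0,0,0,0,0,0.6],[0,0,0,0,0,0,0.5],[0,0,0,0,0,0,0.4],[0,0,0,0,0,0,0.4],[0,0,0,0,0,0,0.4],[0,0,0,0,0,0,0.4],[0,0,0,0,0,0,0.4],[0,0,0,0,0,0,0.4]]
  ]
}}

```text
clock: 20.58
position: [0.5493, 0.0031, 0.0823]
orientation: [[-0.995, 0.1, 0.0], [0.1, 0.995, -0.0], [-0.0, -0.0, -1.0]]
contact_force: [-0.2, -1.2, 0.2]
grip_width: 0.6
gripper_force: 0.0
```

Call:
{"op": "jog_arm", "data": {
  "commands": [
    [[0,0,0,0,0,-1.0,0.4],[0,0,0,0,0,-3.0,0.4],[0,0,0,0,0,-3.5,0.4],[0,0,0,0,0,-3.5,0.4],[0,0,0,0,0,-3.5,0.4],[0,0,0,2.5,2.5,-1.5,0.4],[0,0,0,2.5,3.0,0,0.4],[0,0,0,2.5,3.0,0,0.4]]
  ]
}}

```text
clock: 21.25
position: [0.4824, 0.0957, 0.244]
orientation: [[-0.995, 0.101, 0.003], [0.101, 0.995, -0.0], [-0.003, 0.0, -1.0]]
contact_force: [0.7, 1.3, -0.6]
grip_width: 0.602
gripper_force: 0.0
```

Call:
{"op": "jog_arm", "data": {
  "commands": [
    [[0,0,0,2.0,3.3,0,0.4],[0,0,0,2.0,3.3,0,0.4],[0,0,0,2.0,3.3,0,0.4],[0,0,0,2.0,3.3,0,0.4],[0,0,0,1.5,3.3,0,0.4],[0,0,0,1.5,3.3,0,0.4],[0,0,0,1.5,3.3,0,0.4],[0,0,0,1.5,3.3,0,0.4]]
  ]
}}

```text
clock: 21.92
position: [0.3691, 0.3734, 0.2432]
orientation: [[-0.995, 0.099, 0.001], [0.099, 0.995, 0.0], [-0.001, 0.001, -1.0]]
contact_force: [-0.1, -0.3, 0.2]
grip_width: 0.6
gripper_force: 0.0
```

Call:
{"op": "jog_arm", "data": {
  "commands": [
    [[0,0,0,1.0,3.3,0,0.4],[0,0,0,1.0,3.3,0,0.4],[0,0,0,1.0,3.3,0,0.4],[0,0,0,1.0,3.3,0,0.4],[0,0,0,1.0,3.3,0,0.4],[0,0,0,0,0,0,0.4],[0,0,0,0,0,0,0.4],[0,0,0,0,0,0,0.4]]
  ]
}}

```text
clock: 22.58
position: [0.3369, 0.5404, 0.2426]
orientation: [[-0.995, 0.1, 0.0], [0.1, 0.995, -0.0], [-0.0, -0.0, -1.0]]
contact_force: [0.4, 0.4, -0.3]
grip_width: 0.601
gripper_force: 0.0
```

```bash
cat > m.py <<'E'
from h import *
o=np.array([.55115,.00919]);y=np.array([.1002,.99497]);x=np.array([.99497,-.1002])
d=cam('top');now=d['color'][:,:,::-1];s=cam('scene');snow=s['color'][:,:,::-1]
save(d,'top6.png',(170,190,435,310),3)
def back(f,im,c):
    a=im.copy();t=cv2.imread('pics/'+f);a[c[1]:c[3],c[0]:c[2]]=cv2.resize(t,(c[2]-c[0],c[3]-c[1]),interpolation=cv2.INTER_AREA);return a
old=back('top1.png',now,(170,190,435,310));prev=back('top5.png',now,(170,190,435,310));sprev=back('sc5.png',snow,(225,150,395,290));sold=back('sc1.png',snow,(205,150,395,320))
def rect(c,im,z,ys,xs):
    X,Y=np.meshgrid(xs,ys);P=np.c_[(o+X.reshape(-1,1)*x+Y.reshape(-1,1)*y),np.full(X.size,z)]
    uv=proj(c,P).astype(np.float32).reshape(*X.shape,2)
    return cv2.Sobel(cv2.GaussianBlur(cv2.cvtColor(cv2.remap(im,uv[...,0],uv[...,1],cv2.INTER_CUBIC),cv2.COLOR_BGR2GRAY),(0,0),2),cv2.CV_32F,0,1)
def match(n,c,A,B,z,a,b,w,g,z2=None):
    xs=np.arange(-w,w,.0005);T=rect(c,A,z,np.arange(a,b,.0005),xs);I=rect(c,B,z2 or z,np.arange(a+g-.02,b+g+.02,.0005),xs)
    r=cv2.matchTemplate(I,T,cv2.TM_CCOEFF_NORMED).ravel();k=r.argmax();q=np.polyfit([-1,0,1],r[k-1:k+2],2)
    print(n,z2 or z,'shift mm',round(1000*(g-.02+.0005*(k-q[1]/2/q[0])),2),'score',round(float(r[k]),2))
match('bar start-now',d,old,now,.089,-.183,-.153,.05,.158)
match('pad start-now',d,old,now,.042,-.123,-.103,.058,.15)
match('bar prev-now',d,prev,now,.089,-.03,0,.05,.008)
for dz in(0,.002,.004,.008):
    match('top  bar',d,old,now,.089,-.183,-.153,.04,.158,.089+dz);match('scene bar',s,sold,snow,.089,-.183,-.153,.04,.158,.089+dz)
E
python3 m.py
```

```text
bar start-now 0.089 shift mm 160.74 score 0.86
pad start-now 0.042 shift mm 148.61 score 0.8
bar prev-now 0.089 shift mm 7.86 score 0.95
top  bar 0.089 shift mm 160.75 score 0.86
scene bar 0.089 shift mm 160.16 score 0.8
top  bar 0.091 shift mm 160.95 score 0.86
scene bar 0.091 shift mm 162.67 score 0.79
top  bar 0.093 shift mm 161.14 score 0.86
scene bar 0.093 shift mm 165.18 score 0.78
top  bar 0.097 shift mm 161.52 score 0.86
scene bar 0.097 shift mm 170.25 score 0.75
```

View pics/top6.png

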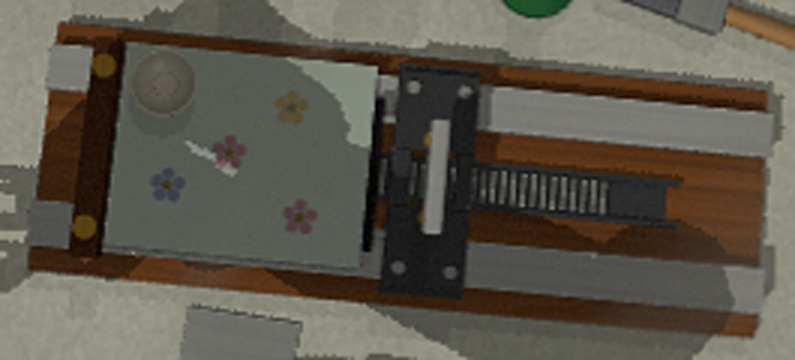

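The stop advanced exactly one notch (7.9 mm). The pad is now about 12 mm in, and the two views agree with the bar being down (within about 0.5 mm). The slab is at the fence, the dish is upright at (163,80), and the arm is clear.

```bash
python3 -c "
from station import arm
print(arm.close_job())"
```

```text
the job is handed in; nothing more can be done
None
```

The job is handed in: the slab is clamped against the fence with the bar down in its notch, the dish is still standing, and the sprung pad is about 12 mm in (half way is 9 mm), in the nearest notch after one re-lift because the first release slipped back to about 4 mm.

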